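# Poke the carved inlay out of its panel on the knock-out jig

## Robot

A 6-joint arm with a two-finger parallel gripper is mounted at the origin on the work surface. World frame = base frame: x ahead of the robot, y to its left, z up, the work surface at z = 0. Lengths are in m, angles in rad, forces in N, time in s.
With the tool pointing down it reaches from about 0.35 to 0.775 m from the base axis. Payload 7.3 kg.
Tool frame: the origin (TCP) lies midway between the tips of the shut fingers; the grasp point (between the pads) lies 19 mm behind it; z points along the fingers, y is the line along which they close (so a half turn about z gives the same grasp; the last joint's range is limited). The gripper opens to 92 mm and grips with 3 to 60 N. Pads are 19 mm wide; open, the fingers measure 130 mm over their backs; the gripper's body (75 mm by 190 mm) begins 47 mm behind the grasp point.
Start: joints at [-1.311, 0.342, 1.524, -0, 1.275, -0.146], TCP at [0.207, -0.482, 0.227] pointing down, gripper open.
Joint ranges: [-2.53, 2.53], [-0.77, 2.02], [0.04, 2.7], [-1, 4.14], [0.28, 2.66], [-3.11, 3.11]. Speed limits (rad/s): [2.57, 2.57, 3.14, 3.14, 3.14, 3.14].

## Interface

Orientations are given as [roll, pitch, yaw] about the fixed x, y, z axes, in that order (R = Rz(yaw) Ry(pitch) Rx(roll)).
In Python, from cell import monitor, vision, workorder gives the robot as it stands.
- The arm moves only by the tool move_arm, never from a script. Its argument "rows" is a list of rows, each a list of 5 numbers: the shift along the world's x, y, z in mm, then the turn about the world's z in rad, then the closure, from -1 (fully open) to 1 (shut). A call has 1 to 12 rows; each row shifts and turns the commanded pose from where the row before left it; what a row does not reach is not made up. A row lasts 1/10 s, in which the tool goes at most 50 mm and 8.59 degrees, less where a joint would pass 70% of its speed; a pose out of reach is approached as far as the arm can. A call is refused whole if a number of a shift passes 50 or a number of a turn 0.15, either way. A call with a gripper value outside its range is refused whole. The fingers move at their own pace and stop on an object; "newtons" is the grip in N (left out, the last holds). Time passes only in rows, so rows that do not move let the fingers close. It gives the time, the measured TCP pose, the force, the opening and the grip force at its end, in the units of the state.
- monitor.observe(): the state, without advancing time (a new reading comes with each control period).
- vision.read_camera(name): name is "side" or "top"; returns the picture (384x512x3 uint8, red, green, blue); there is no depth.
- vision.get_calibration(name): a dict with "K" (3x3 intrinsics, pixels), "k1" (the pictures are not rectified: a ray, as slopes to the right and down, at radius r is drawn at 1 + k1 r^2 times it, then the intrinsics apply), "T" (4x4, takes a point from camera to world coordinates). Camera axes: x right, y up, looking along -z (the intrinsics and any distortion apply to the point x, -y, -z); pixel columns grow to the right and rows downward; lengths in m; the calibration is good to about 2 mm. A picture is of the moment at which its call begins. get_calibration takes no time and is no camera call.
- workorder.hand_in(): hands the job in; it is judged then, once.
The state is a dict: "time": time; "qpos": joint angles; "qvel": joint speeds; "joint_efforts": joint torques, N m; "tool_pos": TCP position; "tool_rot": TCP orientation; "contact_force": force on the tool from outside, world axes, zero at the start; "torque": the same for the moment, N m; "opening": finger opening in m; "grip_force": force on a finger pad.
Only numpy, scipy, OpenCV 4.12 (cv2) and the standard library are available. Lean on these libraries where they do the work, as an engineer would, in place of code of your own. Each camera call takes 0.05 s, during which the arm holds its last target. There are 200 camera calls.

## Task

Slide the carved panel along the jig until it is home against the blue stop, then push the red pedal down so that the brass pin pokes the dark inlay up out of its recess from below. Lift the raised inlay out and set it down (do not drop it) flat and carved face up in the green-lined tray; leave the panel home in the jig, and the mallet, chisel, jar and can where they are.

Things in the scene. Friction and masses are not known exactly. Their poses are not given: they have to be found in the camera images.
- jig: Fixed plywood jig, 140 mm (x) by 310 mm (y, from -200 to +110). Origin on the table directly below the middle of the panel's home position; z up. Its bed is 60 mm above the table. Two aluminium fences 12 mm high run along y, inner faces at x = -61.5 and +61.5 mm. The -y end is open: the panel is pushed in +y to the stop. A 40 mm wide slot crosses the bed at y = 0.
- panel: Loose carved wooden panel, 120 (x) x 150 (y) x 32 mm thick, about 0.45 kg. Origin mid-underside, z up. Lies on the jig's bed between the fences, axes along the jig's, 70 to 115 mm short of home in -y; home is jig (0, 0, 60 mm). Recess in its middle 58 x 102 mm, 24 mm deep; the 8 mm floor below it has a 46 mm round access hole in the middle. Pushing it takes 2 to 6 N.
- inlay: Loose dark inlay with pale carved rosette, 56 (x) x 100 (y) x 24 mm thick, about 0.12 kg. Origin mid-underside, z up. Lies in the panel's recess, axes along the panel's, top flush with the panel's, 1 mm play all round: cannot be gripped there. With the pedal fully down it stands about 18 mm proud (6 mm still in the recess) and can be gripped across its 56 mm width.
- lever (a joint): Angle (rad) of the steel rocker under the bed: 0 = pedal up (the start), 0.4 = pedal fully down on a hard stop. Pivot along jig y, at jig x = -70.5 mm, 36 mm above the table. Pressing the pedal takes 4 to 7 N; the stiff pivot then holds the rocker, with the inlay on the pin, where it is left. If the panel is not home the pin strikes the panel's underside instead.
- pin_tip (a point): Top of the brass pin (20 mm diameter) on the rocker, in the bed's slot within 11 mm of jig x = 0, y = 0. 3 mm below the bed's surface with the pedal up, 26 mm above it with the pedal fully down. Partly in sight beside the panel at first only if the panel starts far from home.
- stop_face (a point): Middle of the upper edge of the blue stop bar's face, which looks to the jig's -y: jig (0, 75 mm, 90 mm). The panel's +y end rests against this face when home.
- pedal_top (a point): Middle of the upper face of the red pedal, 44 mm (jig x) by 60 mm (jig y), at the end of the rocker on the jig's -x side, at jig x = -153 mm, y = 0 with the pedal up and x = -165 mm with it down. It goes from 83 mm above the table (up) to 47 mm (fully down).
- tray: Fixed open wooden tray with a green lining, 180 mm (x) by 160 mm (y) outside, walls 5 mm thick and 28 mm high, inner floor 5.7 mm above the table. Origin in the middle of its underside, on the table; z up.
- mallet: Round wooden carver's mallet standing on its head, 88 mm in diameter, 232 mm high. Origin in the middle of its foot. Bystander.
- chisel: Chisel lying on the table, 243 mm long, 26 mm high, wooden handle towards its -x end. Origin on the table under its middle. Bystander.
- jar: Amber glass jar with a white lid, 72 mm in diameter, 100 mm high. Origin in the middle of its foot. Bystander.
- can: Steel can with a green label, 80 mm in diameter, 110 mm high. Origin in the middle of its foot. Bystander.
Not all that is in view belongs to the job. Leave any pink look-alike of the inlay alone.

How it is judged:
By the outcome, as a careful person would: the job done as asked, in the order asked, and still so for the second after the job is handed in, with the robot touching nothing.
It also fails if it takes over 61 s, if anything falls off the work surface, if the arm or the gripper's body presses on something with over 40 N, if the wrist force passes 120 N, or if a joint passes its speed limit or range.

## Working session

There is one attempt and no reset: what is moved stays moved. The work goes in short steps, Python scripts to look and compute and a tool call to move; the robot and the scene stay as the last step left them, time stands still between calls to the robot, and variables do not carry over. Pictures are saved under pics/ and viewed, at most 10 in all, crops included, and the job is handed in when it is done.

Besides the shell and the picture viewer there is one more tool, called as name(argument=value, ...) on one line, values as JSON. move_arm: Moves the arm, as the interface text tells. Its arguments: {"type":"object","properties":{"rows":{"type":"array","items":{"type":"array","items":{"type":"number"}}},"newtons":{"type":"number"}},"required":["rows"]}

```bash
mkdir -p pics; cat > h.py <<'E'
import numpy as np, cv2
from cell import monitor, vision, workorder
def snap(cam,name,crop=None,s=1):
    im=vision.read_camera(cam)
    if crop: x0,y0,x1,y1=crop; im=im[y0:y1,x0:x1]
    im=cv2.resize(im,None,fx=s,fy=s,interpolation=cv2.INTER_CUBIC)
    cv2.imwrite('pics/'+name+'.png',im[...,::-1])
def ray(cam,px):
    c=vision.get_calibration(cam);K=np.array(c['K']);T=np.array(c['T'])
    a=cv2.undistortPoints(np.array([[px]],float),K,np.array([c['k1'],0,0,0.]))[0,0]
    return T[:3,3],T[:3,:3]@np.array([a[0],-a[1],-1])
def at_z(cam,px,z):
    o,d=ray(cam,px);return o+d*(z-o[2])/d[2]
def tri(p,q,c1='top',c2='side'):
    o1,d1=ray(c1,p);o2,d2=ray(c2,q)
    s=np.linalg.lstsq(np.stack([d1,-d2],1),o2-o1,rcond=None)[0]
    a=o1+s[0]*d1;b=o2+s[1]*d2;return (a+b)/2,np.linalg.norm(a-b)
def proj(cam,P):
    c=vision.get_calibration(cam);K=np.array(c['K']);T=np.array(c['T'])
    p=T[:3,:3].T@(np.array(P)-T[:3,3]);a=np.array([p[0],-p[1]])/-p[2]
    a=a*(1+c['k1']*(a@a));return K[:2,:2]@a+K[:2,2]
E
python3 - <<'E'
from h import *
snap('top','t0',None,1.5);snap('side','s0',None,1.5)
for c in('top','side'):print(vision.get_calibration(c))
print(monitor.observe())
E
```

```text
{'K': array([[497.75242374,   0.        , 249.48669771],
       [  0.        , 497.75242374, 194.57882142],
       [  0.        ,   0.        ,   1.        ]]), 'k1': -0.04606184981461624, 'T': array([[-0.0117688 ,  0.98679843, -0.16152507,  0.34184945],
       [-0.99984024, -0.01378654, -0.0113767 , -0.01198234],
       [-0.01345338,  0.16136537,  0.98680303,  1.50137579],
       [ 0.        ,  0.        ,  0.        ,  1.        ]])}
{'K': array([[351.82038601,   0.        , 252.26577194],
       [  0.        , 351.82038601, 186.70861602],
       [  0.        ,   0.        ,   1.        ]]), 'k1': 0.03542057568113086, 'T': array([[-0.88071668,  0.26975896, -0.38931764,  0.22343365],
       [-0.47299239, -0.45783105,  0.75277416,  0.7228257 ],
       [ 0.02482587,  0.84712504,  0.53081338,  0.59979608],
       [ 0.        ,  0.        ,  0.        ,  1.        ]])}
{'time': 0.1, 'qpos': array([-1.31101572e+00,  3.42654812e-01,  1.52487826e+00, -2.87930195e-05,
        1.27537400e+00, -1.46007199e-01]), 'qvel': array([-0.0015885 , -0.00123973, -0.00183441,  0.00057507, -0.00070472,
       -0.00107831]), 'joint_efforts': array([ 1.67296141e-03, -4.32003450e+01, -2.44693959e+01,  7.19766947e-02,
        5.26759762e-02, -5.37706319e-05]), 'tool_pos': array([ 0.20716146, -0.48203335,  0.22612862]), 'tool_rot': array([-3.14028822e+00, -1.63991350e-04,  4.05796101e-01]), 'contact_force': array([ 0.25726995, -0.15481811, -0.53147479]), 'torque': array([-0.00072181,  0.02918966,  0.02388636]), 'grip_force': 0.0, 'opening': 0.091463910864707}
```

View pics/t0.png

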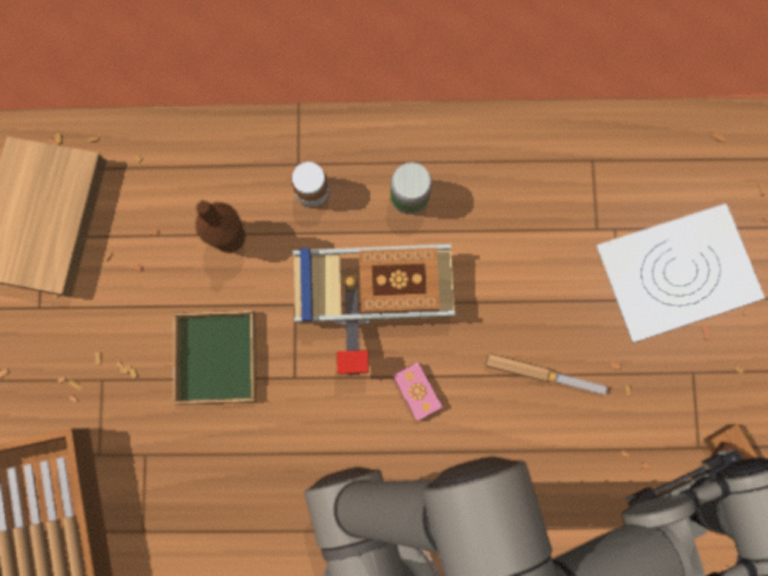

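View pics/s0.png

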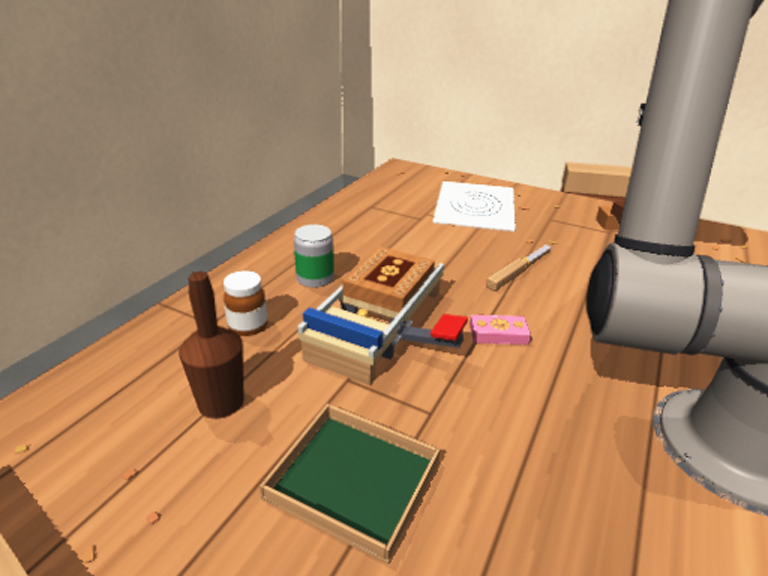

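The top view (768x576 scale) shows the jig's stop at (306,285), the panel at (399,280), the pedal at (352,362) and the tray at (214,357). There are two candidates for the inlay: the dark one in the panel's recess at (399,280), and a pink look-alike lying on the table at (418,390). The dark one in the recess fits the description. I'll confirm it in enlarged crops and measure from those.

```bash
python3 - <<'E'
from h import *
snap('top','t1',(110,155,310,275),4);snap('side','s1',(160,140,360,290),4)
E
```

```text
(no output)
```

View pics/t1.png

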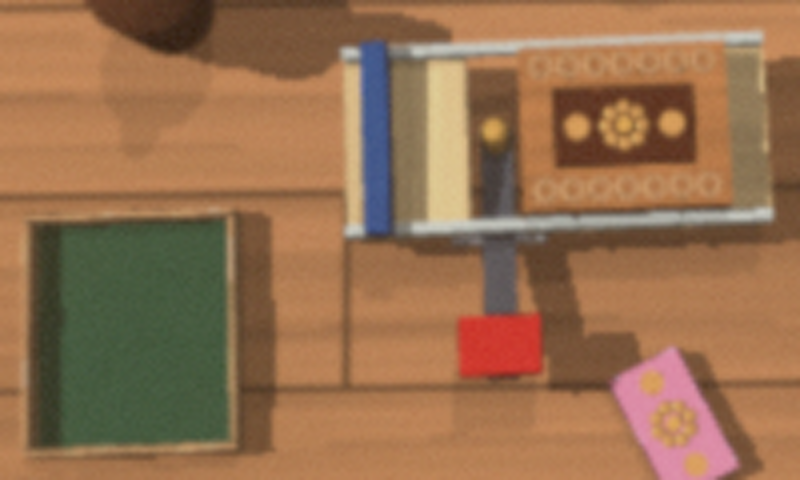

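View pics/s1.png

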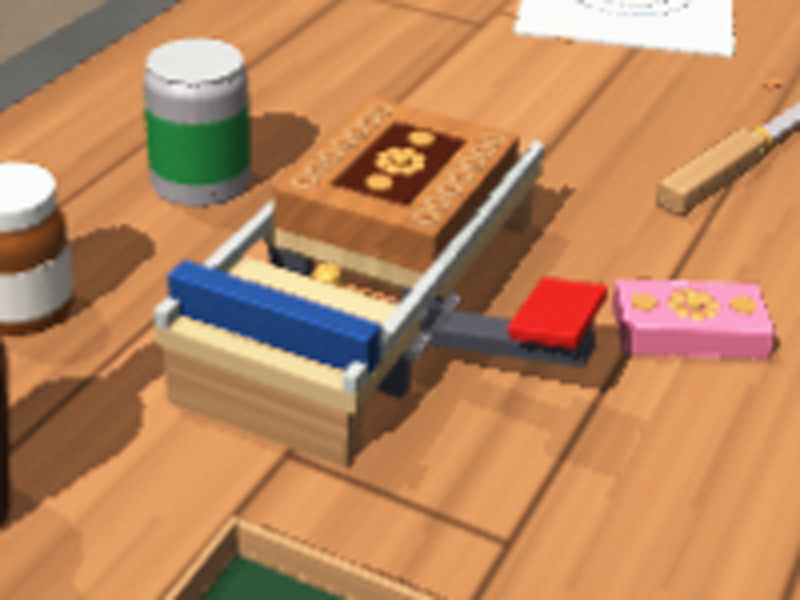

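The crops confirm it: the dark inlay with pale rosettes sits flush in the panel, with its rosette at top-crop (623,125) and side-crop (400,160). The pink one lies loose on the table at top-crop (675,420). The brass pin shows at (493,130).

```bash
python3 - <<'E'
from h import *
f=lambda p,o:((p[0]+.5)/4-.5+o[0],(p[1]+.5)/4-.5+o[1])
def m(n,t,s,full=0):
    P=[]
    for a,b in zip(t,s):
        p,e=tri(f(a,(110,155)),f(b,(160,140)) if not full else (b[0]/1.5-.17,b[1]/1.5-.17)); P.append(p); print(n,p.round(4),round(e,4))
    P=np.array(P);print(n,'mean',P.mean(0).round(4))
    return P
m('rosette',[(623,125)],[(400,160)])
P=m('panel',[(517,48),(524,213),(731,205),(722,42)],[(272,190),(437,240),(519,133),(388,100)])
d=P[0]+P[1]-P[2]-P[3];print('yaw',np.arctan2(-d[0],d[1]))
m('pedal',[(458,318),(540,313),(541,375),(460,378)],[(510,333),(546,278),(605,285),(575,345)])
m('stop',[(386,42),(390,233)],[(190,262),(383,325)])
m('pin',[(493,130)],[(327,272)])
m('tray',[(27,217),(233,212),(238,450),(27,452)],[(264,490),(331,408),(440,451),(388,555)],1)
# inlay corners, fences at known heights
for p in [(553,90),(692,85),(695,160),(557,165)]: print('inl',at_z('top',f(p,(110,155)),.092).round(4))
for p in [(415,48),(762,36),(350,233),(772,215)]: print('fence',at_z('top',f(p,(110,155)),.072).round(4))
E
```

```text
rosette [ 0.5969 -0.0419  0.0913] 0.0011
rosette mean [ 0.5969 -0.0419  0.0913]
panel [0.6555 0.034  0.0887] 0.0006
panel [0.5337 0.0297 0.0871] 0.0028
panel [ 0.538  -0.1178  0.0928] 0.0
panel [ 0.6517 -0.1166  0.0907] 0.0124
panel mean [ 0.5947 -0.0427  0.0898]
yaw 0.001622669432427718
pedal [0.4601 0.0783 0.0726] 0.0031
pedal [0.4618 0.0191 0.0765] 0.0046
pedal [0.4199 0.0194 0.0857] 0.0013
pedal [0.4179 0.077  0.0789] 0.0007
pedal mean [0.4399 0.0485 0.0784]
stop [0.6603 0.1287 0.0853] 0.0047
stop [0.5215 0.1263 0.0866] 0.001
stop mean [0.5909 0.1275 0.0859]
pin [0.6015 0.0534 0.0517] 0.0015
pin mean [0.6015 0.0534 0.0517]
tray [0.5441 0.4079 0.0151] 0.006
tray [0.5451 0.2505 0.018 ] 0.0066
tray [0.3694 0.2452 0.0201] 0.0017
tray [0.3682 0.4044 0.0122] 0.0044
tray mean [0.4567 0.327  0.0164]
inl [0.6236 0.0083 0.092 ]
inl [ 0.6259 -0.092   0.092 ]
inl [ 0.5711 -0.0929  0.092 ]
inl [0.5688 0.0061 0.092 ]
fence [0.6606 0.1097 0.072 ]
fence [ 0.6659 -0.1454  0.072 ]
fence [0.5242 0.1569 0.072 ]
fence [ 0.5332 -0.1488  0.072 ]
```

The jig is at about (0.594, 0.0525) with yaw about 0.024 rad, and the panel is about 95 mm short of home. The tray is at (0.457, 0.327). I'll move behind the panel with the fingers shut.

move_arm(rows=[[32.7, 28, 0, 0.099, 1], [32.7, 28, 0, 0.099, 1], [32.7, 28, 0, 0.099, 1], [32.7, 28, 0, 0.099, 1], [32.7, 28, 0, 0.099, 1], [32.7, 28, 0, 0.099, 1], [32.7, 28, 0, 0.099, 1], [32.7, 28, 0, 0.099, 1], [32.7, 28, 0, 0.099, 1], [32.7, 28, 0, 0.099, 1], [32.7, 28, 0, 0.099, 1], [32.7, 28, 0, 0.099, 1]], newtons=30)

```text
time: 1.4
tool_pos: [0.6007, -0.1449, 0.2265]
tool_rot: [-3.141, -0.0, 1.598]
contact_force: [-0.1, -0.2, 0.1]
opening: 0.0023
grip_force: 0.0
```

move_arm(rows=[[-1, -3, -35, 0, 1], [0, 0, -35, 0, 1], [0, 0, -35, 0, 1], [0, 0, -30, 0, 1], [0, 0, -18, 0, 1], [0, 0, 0, 0, 1], [0, 0, 0, 0, 1]])

```text
time: 2.1
tool_pos: [0.5989, -0.1495, 0.074]
tool_rot: [3.142, -0.0, 1.594]
contact_force: [-0.2, -0.6, -0.8]
opening: 0.0005
grip_force: 0.0
```

```bash
python3 - <<'E'
from h import *
snap('top','t2',(180,140,320,245),5)
E
```

```text
(no output)
```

View pics/t2.png

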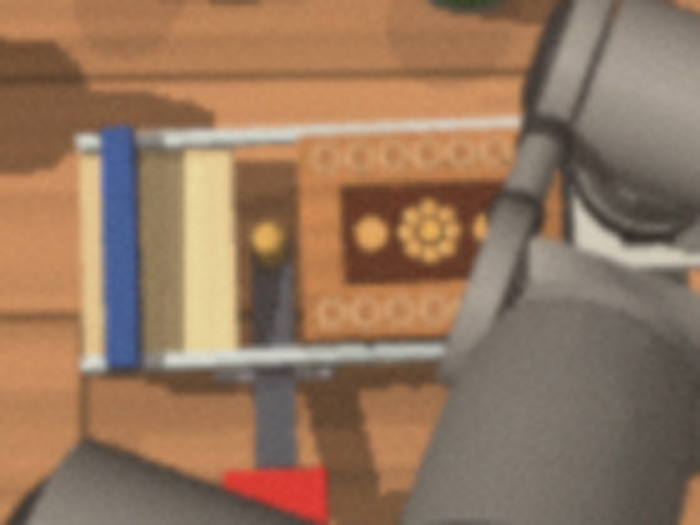

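The hand is behind the panel and nothing has been disturbed. The rosette is still at crop (430,232), and the stop's face is at x≈137. Now I'll push.

move_arm(rows=[[-0.2, 10, 0, 0, 1], [-0.2, 10, 0, 0, 1], [-0.2, 8, 0, 0, 1], [-0.3, 10, 0, 0, 1], [-0.3, 12, 0, 0, 1], [-0.3, 12, 0, 0, 1], [-0.3, 12, 0, 0, 1], [-0.3, 12, 0, 0, 1], [-0.2, 10, 0, 0, 1], [-0.1, 5, 0, 0, 1]])

```text
time: 3.15
tool_pos: [0.5969, -0.0479, 0.0748]
tool_rot: [3.139, 0.001, 1.595]
contact_force: [0.3, -6.3, 4.9]
opening: 0.0006
grip_force: 2.9
```

move_arm(rows=[[-0.1, 4, 0, 0, 1], [-0.1, 4, 0, 0, 1], [-0.1, 3, 0, 0, 1], [0, 2, 0, 0, 1], [0, 2, 0, 0, 1]])

```text
time: 3.65
tool_pos: [0.5965, -0.0339, 0.0745]
tool_rot: [3.14, 0.002, 1.594]
contact_force: [0.2, -5.0, 3.9]
opening: 0.0004
grip_force: 3.0
```

move_arm(rows=[[0, 1.5, 0, 0, 1], [0, 1.5, 0, 0, 1], [0, 1.5, 0, 0, 1]])

```text
time: 3.95
tool_pos: [0.597, -0.0324, 0.0746]
tool_rot: [3.139, 0.006, 1.595]
contact_force: [-0.2, -21.7, 1.5]
opening: 0.0004
grip_force: 11.0
```

The panel is home: the force rose to 22 N at y = -0.0324. Next I'll go over to the pedal.

move_arm(rows=[[0, -20, 0, 0, 1], [0, 0, 35, 0, 1], [0, 0, 35, 0, 1], [-40, 25, 0, 0, 1], [-40, 25, 0, 0, 1], [-40, 25, 0, 0, 1], [-36, 23, 0, 0, 1], [0, 0, -20, 0, 1], [0, 0, -20, 0, 1], [0, 0, -8, 0, 1], [0, 0, 0, 0, 1]])

```text
time: 5.05
tool_pos: [0.4391, 0.0496, 0.0949]
tool_rot: [-3.139, -0.001, 1.594]
contact_force: [-0.6, -0.5, 0.0]
opening: 0.0004
grip_force: 0.0
```

move_arm(rows=[[0, 0, -8, 0, 1], [-1, 0, -6, 0, 1], [-2, 0, -6, 0, 1], [-2, 0, -6, 0, 1], [-2, 0, -6, 0, 1], [-2, 0, -6, 0, 1], [-1.5, 0, -5, 0, 1], [0, 0, 0, 0, 1]])

```text
time: 5.85
tool_pos: [0.4294, 0.049, 0.0523]
tool_rot: [3.141, 0.0, 1.594]
contact_force: [0.2, -0.1, -0.2]
opening: 0.0005
grip_force: 0.0
```

move_arm(rows=[[-0.5, 0, -3, 0, 1], [-0.5, 0, -3, 0, 1]])

```text
time: 6.05
tool_pos: [0.4292, 0.049, 0.0476]
tool_rot: [3.14, 0.0, 1.594]
contact_force: [-10.1, -0.4, 48.8]
opening: 0.0004
grip_force: 25.0
```

The pedal is on its hard stop. I'll back off, clear the view and check.

move_arm(rows=[[0, 0, 10, 0, 1], [0, 0, 40, 0, 1], [0, 0, 50, 0, -1], [0, 0, 40, 0, -1], [-15, 40, 0, 0, -1], [-15, 40, 0, 0, -1], [0, 40, 0, 0, -1], [0, 40, 0, 0, -1]])

```text
time: 6.85
tool_pos: [0.3979, 0.2106, 0.1869]
tool_rot: [3.141, -0.0, 1.593]
contact_force: [0.7, -0.7, 0.3]
opening: 0.044
grip_force: 0.0
```

```bash
python3 - <<'E'
from h import *
snap('top','t3',(160,140,300,245),5);snap('side','s3',(180,150,320,255),5)
E
python3 -c "
import cv2,numpy as np
a=cv2.imread('pics/t3.png');b=cv2.imread('pics/s3.png')
cv2.imwrite('pics/b3.png',cv2.resize(np.vstack([a[:,:],b]),None,fx=.57,fy=.57,interpolation=cv2.INTER_AREA))"
```

```text
(no output)
```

View pics/t3.png

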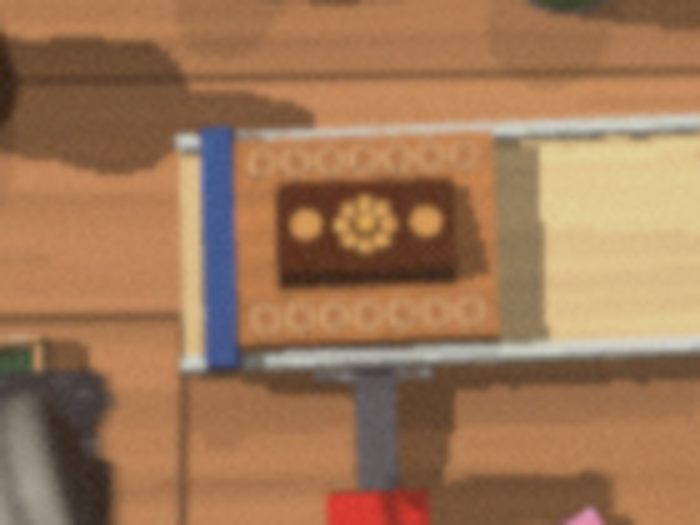

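View pics/s3.png

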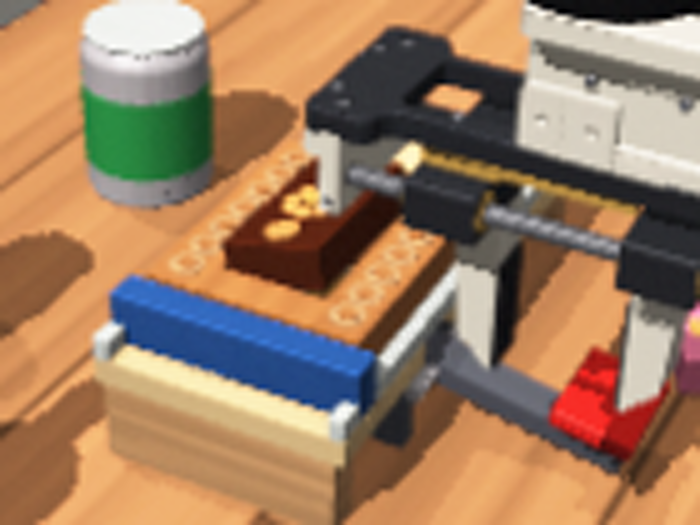

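The panel is home: its edge meets the blue stop at top-crop x≈235. The inlay stands proud, with the rosette at top-crop (365,224) and side-crop (300,203).

```bash
python3 - <<'E'
from h import *
f=lambda p,o:((p[0]+.5)/5-.5+o[0],(p[1]+.5)/5-.5+o[1])
for a,b in [((365,224),(300,203)),((305,224),(283,231)),((278,183),(228,240)),((282,272),(322,262))]:
    p,e=tri(f(a,(160,140)),f(b,(180,150)));print(p.round(4),round(e,4),at_z('top',f(a,(160,140)),.11).round(4))
print(at_z('top',f((426,221),(160,140)),.11))
E
```

```text
[0.6033 0.0531 0.1054] 0.006 [0.5996 0.0517 0.11  ]
[0.5992 0.0855 0.109 ] 0.0024 [0.6001 0.0859 0.11  ]
[0.6233 0.1008 0.1045] 0.0042 [0.6241 0.1013 0.11  ]
[0.5707 0.0983 0.1079] 0.0047 [0.5726 0.099  0.11  ]
[0.60083456 0.01701831 0.11      ]
```

move_arm(rows=[[34, -27, 0, 0, -1], [34, -27, 0, 0, -1], [34, -27, 0, 0, -1], [34, -27, 0, 0, -1], [32, -25, 0, 0, -1], [32, -25, 0, 0, -1], [0, 0, -30, 0, -1], [0, 0, -30, 0, -1], [0, 0, -20, 0, -1], [0, 0, 0, 0, -1], [0, 0, 0, 0, -1]])

```text
time: 8.05
tool_pos: [0.5985, 0.0507, 0.1069]
tool_rot: [-3.141, 0.0, 1.593]
contact_force: [1.3, -0.1, 0.8]
opening: 0.0915
grip_force: 0.0
```

move_arm(rows=[[0, 1, -6, 0, -1], [0, 0.5, -5.5, 0, -1], [0, 0, 0, 0, 0], [0, 0, 0, 0, 0.3], [0, 0, 0, 0, 0.6], [0, 0, 0, 0, 0.8], [0, 0, 0, 0, 0.8], [0, 0, 0, 0, 0.8], [0, 0, 0, 0, 0.8]], newtons=25)

```text
time: 8.95
tool_pos: [0.5965, 0.0526, 0.0948]
tool_rot: [-3.137, -0.0, 1.594]
contact_force: [-6.4, -1.2, 1.6]
opening: 0.0578
grip_force: 24.5
```

move_arm(rows=[[-2, 0, 0, 0, 0.8], [0, 0, 3, 0, 0.8], [0, 0, 4, 0, 0.8], [0, 0, 8, 0, 0.8], [0, 0, 15, 0, 0.8], [0, 0, 25, 0, 0.8], [0, 0, 35, 0, 0.8], [0, 0, 35, 0, 0.8], [0, 0, 0, 0, 0.8]])

```text
time: 9.85
tool_pos: [0.5992, 0.0526, 0.2266]
tool_rot: [3.13, 0.001, 1.594]
contact_force: [0.8, 0.3, -1.0]
opening: 0.0574
grip_force: 24.4
```

```bash
python3 - <<'E'
from h import *
snap('side','s4',(150,60,350,210),4)
E
```

```text
(no output)
```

View pics/s4.png

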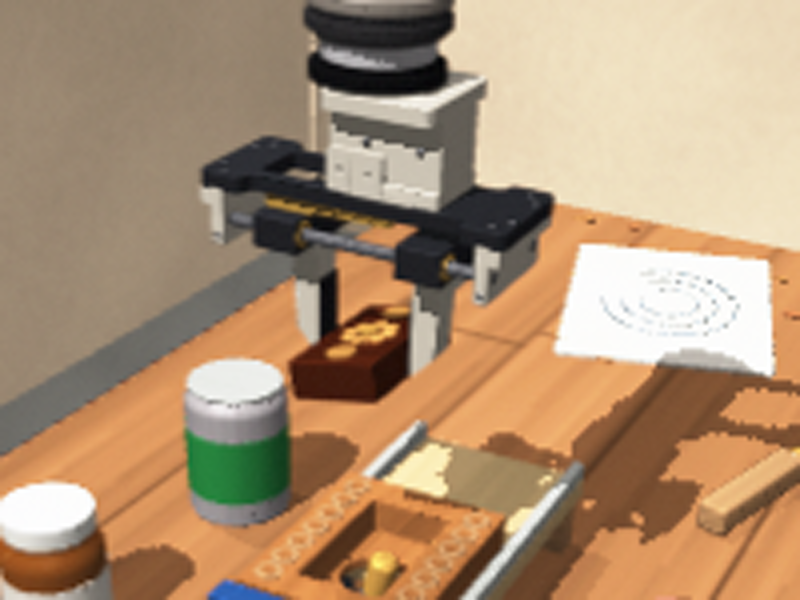

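The inlay is held level at crop (350,355), and the brass pin shows in the empty recess at (380,575). Now to the tray.

move_arm(rows=[[-35, 0, 0, 0, 0.8], [-40, 10, 0, 0, 0.8], [-35, 25, 0, 0, 0.8], [-25, 35, 0, 0, 0.8], [-7, 40, 0, 0, 0.8], [0, 40, 0, 0, 0.8], [0, 40, 0, 0, 0.8], [0, 40, 0, 0, 0.8], [0, 34, -10, 0, 0.8], [0, 10, -30, 0, 0.8], [0, 0, -35, 0, 0.8], [0, 0, -35, 0, 0.8]])

```text
time: 11.1
tool_pos: [0.4535, 0.3269, 0.108]
tool_rot: [-3.14, 0.001, 1.595]
contact_force: [0.0, -0.7, -1.2]
opening: 0.0578
grip_force: 24.4
```

```bash
python3 - <<'E'
from h import *
print(monitor.observe()['tool_pos'],monitor.observe()['contact_force'])
snap('side','s5',(130,180,330,384),2.9)
E
```

```text
[0.45349832 0.32688225 0.10799589] [ 0.02769276 -0.69643876 -1.19852468]
```

View pics/s5.png

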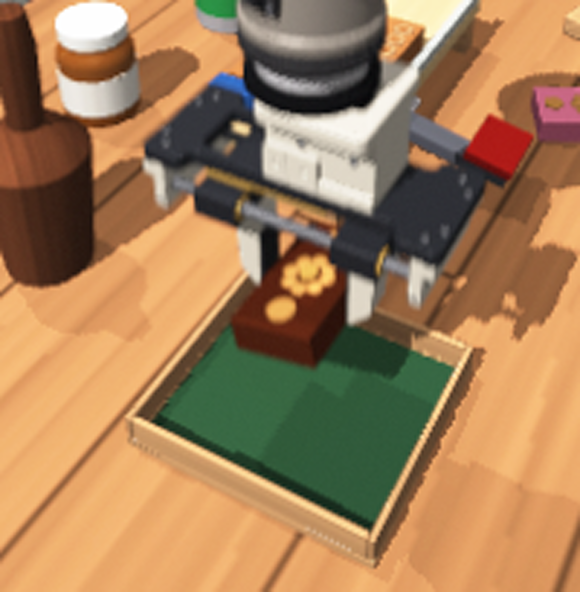

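The inlay is above the tray, carved face up and level. Lowering.

move_arm(rows=[[1, 0, -30, 0, 0.8], [1, 0, -30, 0, 0.8], [1, 0, -15, 0, 0.8], [0, 0, -8, 0, 0.8], [0, 0, -3, 0, 0.8], [0, 0, -2, 0, 0.8], [0, 0, 0, 0, 0.8]])

```text
time: 11.85
tool_pos: [0.4578, 0.3268, 0.023]
tool_rot: [3.14, -0.001, 1.594]
contact_force: [0.3, -0.8, -0.6]
opening: 0.0579
grip_force: 24.4
```

move_arm(rows=[[0, 0, -3, 0, 0.8], [0, 0, -2, 0, 0.8], [0, 0, -1, 0, 0.8], [0, 0, 0, 0, 0.8]])

```text
time: 12.25
tool_pos: [0.4578, 0.3272, 0.0181]
tool_rot: [3.14, -0.001, 1.594]
contact_force: [-4.2, -1.4, 11.9]
opening: 0.0573
grip_force: 24.6
```

The inlay is touching the floor at 12 N. I'll release it slowly.

move_arm(rows=[[0, 0, 0, 0, 0.8], [0, 0, 0, 0, -0.3], [0, 0, 0, 0, -0.5], [0, 0, 0, 0, -0.7], [0, 0, 0, 0, -0.7], [0, 0, 0, 0, -0.7], [0, 0, 20, 0, -0.7], [0, 0, 40, 0, -0.7], [0, 0, 45, 0, -0.7], [0, 0, 45, 0, -0.7], [-20, -40, 0, 0, -0.7], [-20, -40, 0, 0, -0.7]], newtons=5)

```text
time: 13.45
tool_pos: [0.4179, 0.2465, 0.1676]
tool_rot: [3.138, -0.001, 1.596]
contact_force: [-0.3, -0.4, -0.5]
opening: 0.0778
grip_force: 0.0
```

move_arm(rows=[[0, -40, 0, 0, -0.7], [0, -40, 0, 0, -0.7], [0, -40, 0, 0, -0.7], [0, -40, 0, 0, -0.7], [0, -40, 0, 0, -0.7], [0, 0, 0, 0, -0.7], [0, 0, 0, 0, -0.7]])

```text
time: 14.15
tool_pos: [0.4175, 0.046, 0.1663]
tool_rot: [3.141, -0.0, 1.591]
contact_force: [0.5, 0.2, -0.4]
opening: 0.0781
grip_force: 0.0
```

```bash
python3 - <<'E'
from h import *
a=vision.read_camera('top')[120:290,90:300];b=vision.read_camera('side')[150:384,110:340]
a=cv2.resize(a,(390,316),interpolation=cv2.INTER_CUBIC);b=cv2.resize(b,(400,407),interpolation=cv2.INTER_CUBIC)
c=np.zeros((407,790,3),np.uint8);c[:316,:390]=a;c[:,390:]=b
cv2.imwrite('pics/end.png',c[...,::-1])
E
```

```text
(no output)
```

View pics/end.png

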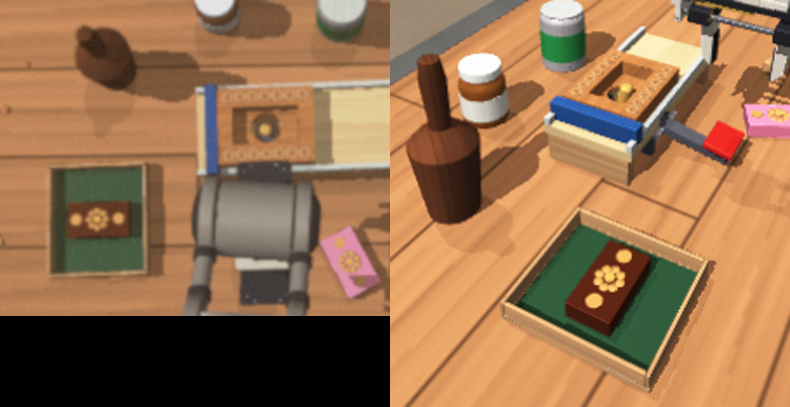

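The inlay lies flat and face up in the tray: (98,218) in the top view and (610,285) in the side view. The panel is home against the stop, the bystanders are where they were, and the arm touches nothing.

```bash
python3 -c "
from cell import workorder
print(workorder.hand_in())"
```

```text
the job is handed in; nothing more can be done
None
```

I handed the job in at about 14 s: the panel is home against the blue stop, the pedal is fully down, and the dark inlay lies flat and carved face up in the green-lined tray; the jar, can and mallet are where they were, and the chisel, outside the last picture, was never approached.

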